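# Pack and pin the sterilising carrier

### The job

Pack the sterilising carrier: pull both locking rods up out of it and park them upright in the two holes of their stand, lift the cover plate off its pins and set it aside, then lay every steel instrument cassette flat in the carrier, one on top of another. Seat the cover back down flat on its pins, and push both rods straight down through cover, cassettes and base until their heads rest on the cover. Leave the bottles and the timer standing where they are.

Things in the scene. Friction and masses are not known exactly. Their poses are not given: they have to be found in the camera images.
- carrier: Fixed aluminium carrier, open above and along its long sides; origin mid underside, z up, y along its length. Base plate 72 (x) x 150 (y) x 12 mm. End walls 18 mm thick, inner faces y = +-57, top z = 68. Side returns at the four corners reach in to y = +-44, inner faces x = +-27, flaring outward above z = 58: they leave 54 x 114 mm for the cassettes, sides open between for fingers
- carrier_pin0 (a point): Top of the upright cover pin on an end wall, at y = -66, z = 79 of the carrier: 8 mm diameter, 11 mm high, tapered tip
- carrier_pin1 (a point): Top of the upright cover pin on an end wall, at y = +66, z = 79 of the carrier: 8 mm diameter, 11 mm high, tapered tip
- carrier_hole0 (a point): Centre of the upper rim (z = 12 in the carrier) of a 12 mm through hole in the carrier's base plate, at y = -42 of the carrier; one locking rod ends here
- carrier_hole1 (a point): The same for the other base hole, at y = +42 of the carrier
- cover_grip (a point): Loose cover plate's grip fin, 14 mm thick (x), 36 mm long (y), standing on the plate's middle, from 6 to 36 mm above the plate's underside; this point is in its middle, 24 mm above the underside. It starts seated on the pins, underside on the wall tops 68 mm above the carrier's origin; the same either way round
- cover: The cover plate of cover_grip: 60 (x) x 160 (y) x 6 mm, about 0.25 kg, z up; origin mid underside. Four through holes on its centre line: 11 mm at y = +-66 for the carrier's pins, 12 mm at y = +-42 for the rods. The worktop between carrier and robot, right of the middle (x 0.38 to 0.45, y -0.20 to -0.04), is clear to lay it on
- cover_rodhole0 (a point): Centre of the upper rim of the cover's rod hole at y = -42 of the cover
- cover_rodhole1 (a point): Centre of the upper rim of the cover's rod hole at y = +42 of the cover
- cassette0_mid (a point): Centre (9 mm above the underside) of a loose closed steel instrument cassette, 50 (x) x 110 (y) x 18 mm, 0.15 kg, lying flat on the worktop, with two 14 mm through holes at y = +-42; the same either way round. Two or three cassettes are there; an absent one reads None
- cassette1_mid (a point): Centre (9 mm above the underside) of a loose closed steel instrument cassette, 50 (x) x 110 (y) x 18 mm, 0.15 kg, lying flat on the worktop, with two 14 mm through holes at y = +-42; the same either way round. Two or three cassettes are there; an absent one reads None
- cassette2_mid (a point): Centre (9 mm above the underside) of a loose closed steel instrument cassette, 50 (x) x 110 (y) x 18 mm, 0.15 kg, lying flat on the worktop, with two 14 mm through holes at y = +-42; the same either way round. Two or three cassettes are there; an absent one reads None
- rod_stand: Fixed plastic block 46 (x) x 110 (y) x 45 mm, origin mid underside, z up; two upright holes in its top take the rods
- stand_hole0 (a point): Centre of the rim of a stand hole, 10.5 mm diameter, 40 mm deep, at y = -30, z = 45 of the stand; a rod parked here has its tip 5 mm above the worktop, its head's underside at 76 mm
- stand_hole1 (a point): Centre of the rim of a stand hole, 10.5 mm diameter, 40 mm deep, at y = +30, z = 45 of the stand; a rod parked here has its tip 5 mm above the worktop, its head's underside at 76 mm
- rod0_head (a point): Middle of the head of a loose steel locking rod, 17 mm above the head's underside: head 20 mm diameter, 34 mm high; below it a shank 8 mm diameter, 71 mm long with tapered tip; z up along the rod, 0.06 kg. Starts home: down through cover and base plate, head on the cover (74 mm above the carrier's underside), tip 3 mm above that underside
- rod1_head (a point): Middle of the head of a loose steel locking rod, 17 mm above the head's underside: head 20 mm diameter, 34 mm high; below it a shank 8 mm diameter, 71 mm long with tapered tip; z up along the rod, 0.06 kg. Starts home: down through cover and base plate, head on the cover (74 mm above the carrier's underside), tip 3 mm above that underside
- rod0: Tip (the body's origin) of the same rod as rod0_head, on its axis, 88 mm below that point
- rod1: Tip (the body's origin) of the same rod as rod1_head, on its axis, 88 mm below that point
- bottle_iodine: Bystander: brown bottle with white cap, 49 mm diameter, 122 mm high, loose, origin at its underside
- gel_bottle: Bystander: small round bottle, 43 mm diameter, 60 mm high, loose, origin at its underside
- timer: Bystander: kitchen-type timer 66 x 66 x 48 mm, loose, origin at its underside

How it is judged:
By the outcome, as a careful person would: the job done as asked, in the order asked, and still so for the second after the job is handed in, with the robot touching nothing.
Of cassette0, cassette1, cassette2 only 2 to 3 are there at a start; the rules pass over those that are not, and their reading is None.
At some moment in a run one of cassette0, cassette1, cassette2 may be knocked a few centimetres aside while the robot is not near it.
It also fails if it takes over 208 s, if anything falls off the work surface, if the arm or the gripper's body presses on something with over 40 N, if the wrist force passes 120 N, or if a joint passes its speed limit or range.

### The arm

A 7-joint arm with a two-finger parallel gripper is mounted at the origin on a cart in front of the work surface, level with it; the furniture and walls round the work are solid. World frame = base frame: x ahead of the robot, y to its left, z up, the work surface at z = 0. Lengths are in m, angles in rad, forces in N, time in s.
With the tool pointing down it reaches from about 0.4 to 0.85 m from the base axis. Payload 4.5 kg.
Tool frame: the origin (TCP) lies midway between the tips of the shut fingers; the grasp point (between the pads) lies 19 mm behind it; z points along the fingers, y is the line along which they close (so a half turn about z gives the same grasp; the last joint's range is limited). The gripper opens to 85 mm and grips with 20 to 120 N. Pads are 22 mm wide; open, the fingers measure 114 mm over their backs; the gripper's body (76 mm by 85 mm) begins 54 mm behind the grasp point. The pads swing forward as they close: fully open they stand 13 mm farther back than shut.
Start: joints at [1.202, 0.689, -0.195, 1.565, 0.157, 0.902, -0.215], TCP at [0.245, -0.575, 0.209] pointing down, gripper open.
Joint ranges: [-3.01, 3.01], [-0.46, 2.08], [-1.47, 1.51], [0.13, 2.56], [-1, 4.14], [0.04, 2.09], [-2.66, 2.66]. Speed limits (rad/s): [2.57, 2.57, 3.14, 3.14, 3.14, 3.14, 3.14].

### API

Orientations are given as [roll, pitch, yaw] about the fixed x, y, z axes, in that order (R = Rz(yaw) Ry(pitch) Rx(roll)).
In Python, from workcell import bot gives the robot as it stands. Calls block until the motion is done:
- bot.move_ptp(position, orientation): joint-space move of the TCP to a pose.
- bot.move_straight(position, feed=0.15, attitude=None): straight line of the TCP; attitude=None keeps the orientation; feed is the mean speed in m/s.
- bot.set_joints(angles): joint-space move.
- bot.grip(opening): finger opening in m; the grip force is fixed at half the most; returns when the fingers have stopped.
- bot.hold(seconds).
- bot.solve_ik(position, orientation): joint angles nearest the present ones, or None.
- bot.get_obs(): the state.
- bot.capture(name): name is "scene" or "top"; returns the picture (384x512x3 uint8, red, green, blue); there is no depth.
- bot.calibration(name): a dict with "intrinsics" (3x3 intrinsics, pixels), "cam_to_world" (4x4, takes a point from camera to world coordinates). Camera axes: x right, y down, z forward; pixel columns grow to the right and rows downward; lengths in m; the calibration is good to about 2 mm. A picture is of the moment at which its call begins. calibration takes no time and is no camera call.
A pose or a line that the arm cannot do raises bot.IKError and nothing moves.
- bot.finish_job(): hands the job in; it is judged then, once.
Trained networks look in the newest picture that a camera, given by its name, has taken for a name from the list of things; names that differ only in an ending like _2 or _b are one class to them, and where a whole thing is asked for, a point or a joint stands for the part that bears it (a point fixed in the world has none). Each returns a list of dicts, best first, with "score" (0 to 1); they miss things now and then, are a little off and sometimes report something else, mostly with a low value. They report only what shows in the picture. A call takes as long as a camera call.
- bot.look_for(camera, target): "rect" ([centre column, centre row, width, height] in pixels, round what is visible of it).
The state is a dict: "time_s": time; "joint_positions": joint angles; "qd": joint speeds; "joint_torque": joint torques, N m; "tcp_pos": TCP position; "eef_rot": TCP orientation; "contact_force": force on the tool from outside, world axes, zero at the start; "ft_torque": the same for the moment, N m; "grip_width": finger opening in m; "gripper_force": force on a finger pad.
Only numpy, scipy, OpenCV 4.12 (cv2) and the standard library are available. Lean on these libraries where they do the work, as an engineer would, in place of code of your own. Each camera call takes 0.05 s, during which the arm holds its last target. There are 200 camera calls.

## Working session

There is one attempt and no reset: what is moved stays moved. The work goes in short steps, each a Python script; the robot and the scene stay as the last script left them, time stands still between calls to the robot, and variables do not carry over. Pictures are saved under pics/ and viewed, at most 14 in all, crops included, and the job is handed in when it is done.

```bash
ls; mkdir -p pics; python3 - <<'E'
from workcell import bot
import cv2,numpy as np
for c in ("scene","top"):
    im=bot.capture(c); cv2.imwrite(f"pics/{c}0.png",im[:,:,::-1])
    k=bot.calibration(c); print(c,np.round(k["intrinsics"],1).tolist(),np.round(k["cam_to_world"],3).tolist())
    for t in ["carrier","cover","cover_grip","rod0_head","cassette0_mid","rod_stand","stand_hole0","carrier_pin0","bottle_iodine","gel_bottle","timer"]:
        print(t,[(round(d["score"],2),np.round(d["rect"],1).tolist()) for d in bot.look_for(c,t)][:4])
print(bot.get_obs())
E
```

```text
pics
scene [[375.3, 0.0, 259.5], [0.0, 375.3, 195.8], [0.0, 0.0, 1.0]] [[0.721, -0.322, 0.613, -0.036], [-0.693, -0.328, 0.643, -0.593], [-0.006, -0.888, -0.46, 0.542], [0.0, 0.0, 0.0, 1.0]]
carrier [(0.74, [266.8, 232.1, 58.9, 48.1]), (0.29, [350.4, 290.8, 58.1, 52.3]), (0.26, [306.0, 189.4, 18.7, 41.7])]
cover [(0.64, [263.9, 213.2, 54.7, 28.3])]
cover_grip [(0.92, [265.7, 212.5, 58.0, 29.0]), (0.24, [265.6, 227.6, 56.8, 44.4])]
rod0_head []
cassette0_mid [(0.74, [225.0, 193.6, 38.0, 13.9])]
rod_stand [(0.83, [351.3, 290.1, 59.6, 48.9]), (0.64, [264.3, 213.1, 62.2, 29.2])]
stand_hole0 [(0.88, [349.9, 289.9, 63.4, 52.1])]
carrier_pin0 [(0.73, [266.1, 228.2, 57.5, 43.5])]
bottle_iodine [(0.62, [304.1, 189.8, 16.5, 37.3])]
gel_bottle [(0.55, [164.4, 176.2, 18.6, 20.4])]
timer [(0.91, [265.6, 187.1, 26.7, 18.2]), (0.22, [163.6, 177.7, 16.6, 23.2])]
top [[355.7, 0.0, 259.4], [0.0, 355.7, 194.0], [0.0, 0.0, 1.0]] [[0.005, -0.992, 0.123, 0.422], [-1.0, -0.006, -0.009, 0.072], [0.01, -0.123, -0.992, 1.182], [0.0, 0.0, 0.0, 1.0]]
carrier [(0.64, [280.4, 201.3, 47.7, 24.8])]
cover [(0.75, [2
[... 681 characters left out ...]
0178703,  0.68910531, -0.1945707 ,  1.56525857,  0.15728602,
        0.902505  , -0.2151149 ]), 'qd': array([-1.54348741e-03, -1.00967800e-03, -3.00482742e-03,  1.65629905e-05,
        1.00046093e-03, -6.74280473e-04,  7.94527714e-04]), 'joint_torque': array([ 3.33819335e-04, -5.39554417e+01, -1.26689550e+00, -1.58883101e+01,
        1.00438538e-02,  1.41532495e-03,  1.84969497e-05]), 'tcp_pos': array([ 0.24503347, -0.57501354,  0.20942373]), 'eef_rot': array([ 3.14148934e+00, -7.61310879e-06,  4.02780392e-01]), 'contact_force': array([-0.28959202, -0.38022731, -0.19049594]), 'ft_torque': array([-0.03236177,  0.01407345, -0.01108569]), 'gripper_force': 0.0, 'grip_width': 0.08565205699735393}
```

```bash
python3 - <<'E'
import cv2
a=cv2.imread("pics/top0.png")[130:260,110:410]; cv2.imwrite("pics/topc.png",cv2.resize(a,(800,347),interpolation=cv2.INTER_CUBIC))
a=cv2.imread("pics/scene0.png")[150:340,130:400]; cv2.imwrite("pics/scenec.png",cv2.resize(a,(800,563),interpolation=cv2.INTER_CUBIC))
E
```

```text
(no output)
```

View pics/topc.png

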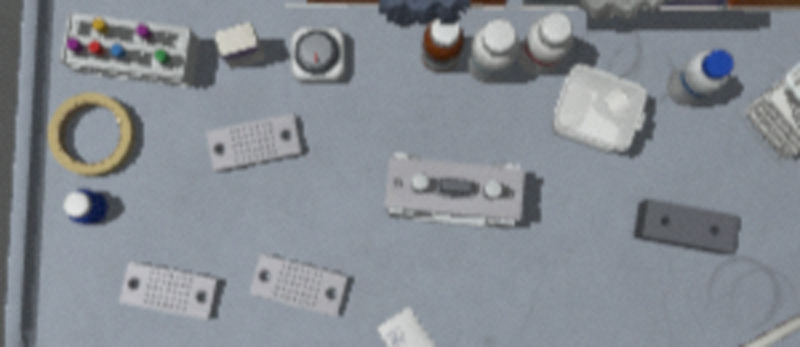

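View pics/scenec.png

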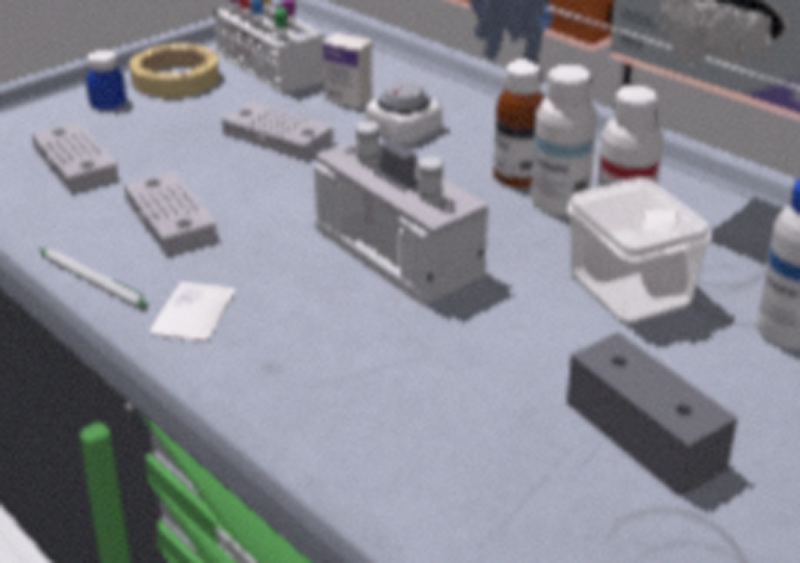

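```bash
cat > h.py <<'E'
from workcell import bot
import cv2,numpy as np
def proj(c,P):
    k=bot.calibration(c);T=np.linalg.inv(np.array(k["cam_to_world"]));p=T[:3,:3]@np.array(P)+T[:3,3];q=np.array(k["intrinsics"])@p;return q[:2]/q[2]
def unproj(c,uv,z):
    k=bot.calibration(c);M=np.array(k["cam_to_world"]);d=M[:3,:3]@np.linalg.inv(k["intrinsics"])@np.array([uv[0],uv[1],1.]);o=M[:3,3];return (o+d*(z-o[2])/d[2])[:2]
def blob(im,uv,r=4,sign=-1,it=4):
    g=cv2.GaussianBlur(im.astype(np.float32).mean(2),(0,0),.6)*sign;uv=np.array(uv,float)
    Y,X=np.mgrid[:g.shape[0],:g.shape[1]]
    for _ in range(it):
        m=((X-uv[0])**2+(Y-uv[1])**2)<r*r
        w=np.where(m,np.clip(g-np.percentile(g[m],55),0,None),0);uv=np.array([(w*X).sum(),(w*Y).sum()])/w.sum()
    return uv
E
cat > m1.py <<'E'
from h import *
T={"stand":(.045,[(359.4,212.5),(377.7,216.2)],[(619,360),(684,409)]),
"A":(.018,[(191.7,185.9),(217.2,180.2)],[(247,113),(315,134)]),
"B":(.018,[(159.9,236.1),(185.4,241.4)],[(58,132),(88,166)]),
"C":(.018,[(209,233.5),(234.1,240.2)],[(152,183),(183,225)])}
it=cv2.imread("pics/top0.png");isc=cv2.imread("pics/scene0.png")
for n,(z,a,b) in T.items():
    for c,im,pts in (("top",it,a),("scene",isc,[(130+u/2.963,150+v/2.963) for u,v in b])):
        q=[blob(im,p,3.5) for p in pts];w=[unproj(c,p,z) for p in q];d=w[1]-w[0]
        print(n,c,np.round(q,1).tolist(),"mid",np.round((w[0]+w[1])/2,4),"sep",round(np.hypot(*d),4),"yaw",round(np.arctan2(d[1],d[0]),3))
for c,pts in (("top",[(267.5,198.2),(294.9,200.9)]),("scene",[(130+u/2.963,150+v/2.963) for u,v in [(368,130),(430,164)]])):
    w=[unproj(c,p,.108) for p in pts];d=w[1]-w[0];print("rods",c,np.round(w,4).tolist(),np.hypot(*d),np.arctan2(d[1],d[0]))
E
python3 m1.py
python3 - <<'E'
import cv2,numpy as np
a=cv2.imread("pics/top0.png")[180:222,248:318]; b=cv2.imread("pics/scene0.png")[185:255,232:300]
a=cv2.resize(a,(800,480),interpolation=cv2.INTER_CUBIC); cv2.imwrite("pics/c1.png",a)
b=cv2.resize(b,(583,600),interpolation=cv2.INTER_CUBIC); cv2.imwrite("pics/c2.png",b)
E
```

```text
stand top [[359.0, 212.4], [377.5, 215.8]] mid [ 0.5004 -0.2879] sep 0.0602 yaw -1.75
stand scene [[338.5, 271.6], [360.2, 287.9]] mid [ 0.5016 -0.2881] sep 0.0601 yaw -1.755
A top [[191.7, 185.4], [216.7, 180.2]] mid [0.6028 0.2438] sep 0.0839 yaw -1.356
A scene [[212.4, 187.9], [237.4, 198.3]] mid [0.5992 0.2292] sep 0.1095 yaw -1.476
B top [[159.6, 235.8], [185.0, 240.8]] mid [0.4202 0.3428] sep 0.084 yaw -1.757
B scene [[149.5, 194.3], [160.4, 210.6]] mid [0.4141 0.3275] sep 0.1173 yaw -1.822
C top [[208.4, 232.9], [233.6, 239.6]] mid [0.4276 0.1853] sep 0.0845 yaw -1.822
C scene [[181.1, 211.4], [194.5, 231.2]] mid [0.4226 0.17  ] sep 0.1164 yaw -1.857
rods top [[0.5426, 0.0374], [0.5349, -0.0459]] 0.08363759631232641 -1.663749680609082
rods scene [[0.5406, 0.0311], [0.535, -0.0483]] 0.0795353839849096 -1.6409263186040224
```

View pics/c1.png

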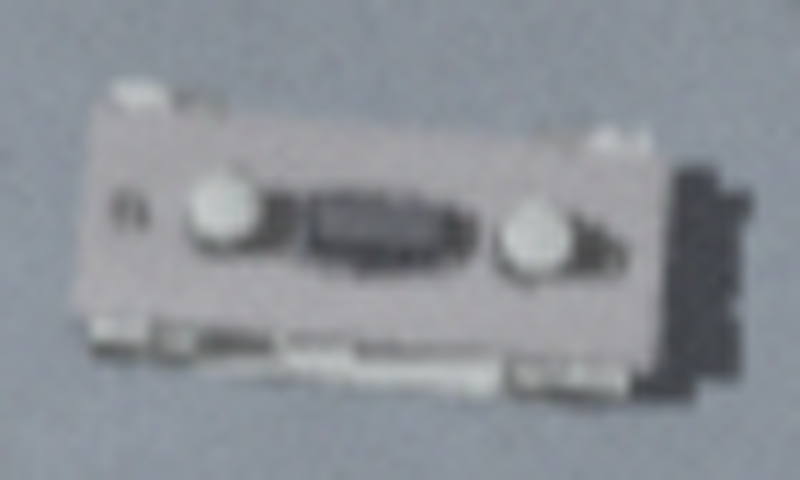

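View pics/c2.png

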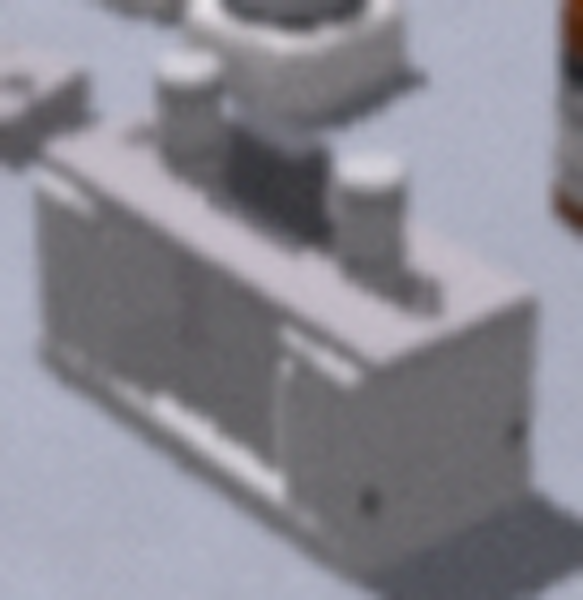

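```bash
python3 - <<'E'
from h import *
f=lambda u,v:(248+(u+.5)/11.43-.5,180+(v+.5)/11.43-.5)
c=np.array([unproj("top",f(*p),.074) for p in [(103,108),(668,160),(75,310),(655,365)]]);print("plate",c.mean(0),c.round(4).tolist())
h=np.array([unproj("top",f(*p),.108) for p in [(227,207),(537,236)]]);print("heads",h,h.mean(0))
print("fin",unproj("top",f(385,224),.104))
s=lambda u,v:(232+(u+.5)/8.573-.5,185+(v+.5)/8.573-.5)
h=np.array([unproj("scene",s(*p),.108) for p in [(191,70),(369,170)]]);print("heads sc",h,h.mean(0))
c=np.array([unproj("scene",s(*p),.074) for p in [(537,297),(383,362),(38,165)]]);print(c)
for y in (-.092+np.pi/2,-.092-np.pi/2):
  for P in [(.54,.038,.08),(.54,.038,.24),(.535,-.046,.08),(.5,-.288,.08),(.5,-.288,.24),(.415,-.12,.012),(.6,.244,.001),(.42,.343,.001),(.427,.185,.001)]:
    q=bot.solve_ik(P,[np.pi,0,y]); print(round(y,2),P,None if q is None else np.round(q,2).tolist())
E
```

```text
plate [ 0.54056077 -0.00404842] [[0.5754, 0.0708], [0.5619, -0.0847], [0.5196, 0.0781], [0.5054, -0.0805]]
heads [[ 0.54428338  0.03770733]
 [ 0.53701095 -0.04474187]] [ 0.54064717 -0.00351727]
fin [ 0.54042359 -0.00460068]
heads sc [[ 0.54432596  0.03646031]
 [ 0.53754258 -0.04402961]] [ 0.54093427 -0.00378465]
[[ 0.56266575 -0.08621821]
 [ 0.50683392 -0.079703  ]
 [ 0.5129745   0.0717436 ]]
1.48 (0.54, 0.038, 0.08) [0.01, 0.79, -0.28, 1.92, 0.43, 0.49, -0.67]
1.48 (0.54, 0.038, 0.24) [0.14, 0.57, -0.48, 1.77, 0.33, 0.88, -0.58]
1.48 (0.535, -0.046, 0.08) [0.19, 0.79, -0.31, 1.94, 0.47, 0.49, -0.55]
1.48 (0.5, -0.288, 0.08) [0.63, 0.82, -0.32, 1.81, 0.43, 0.57, -0.06]
1.48 (0.5, -0.288, 0.24) [0.72, 0.62, -0.47, 1.67, 0.33, 0.94, 0.03]
1.48 (0.415, -0.12, 0.012) [0.29, 0.86, -0.19, 2.27, 1.46, 0.15, -1.38]
1.48 (0.6, 0.244, 0.001) [-0.35, 1.0, -0.19, 1.61, 0.31, 0.56, -0.81]
1.48 (0.42, 0.343, 0.001) [-0.88, 0.93, 0.19, 1.96, -0.54, 0.3, -0.34]
1.48 (0.427, 0.185, 0.001) [-0.53, 0.89, 0.04, 2.18, -0.43, 0.07, -0.17]
-1.66 (0.54, 0.038, 0.08) [-0.45, 0.85, 0.51, 1.95, -0.78, 0.55, -2.63]
-1.66 (0.54, 0.038, 0.24) [-0.77, 0.9, 1.3, 1.82, -0.94, 1.21, -2.4]
-1.66 (0.535, -0.046, 0.08) [-0.24, 0.82, 0.42, 1.96, -0.67, 0.5, -2.58]
-1.66 (0.5, -0.288, 0.08) [0.23, 0.85, 0.37, 1.84, -0.54, 0.56, -2.28]
-1.66 (0.5, -0.288, 0.24) [0.18, 0.63, 0.46, 1.7, -0.34, 0.9, -2.46]
-1.66 (0.415, -0.12, 0.012) [0.84, 1.21, -1.26, 2.24, 1.46, 1.11, 1.73]
-1.66 (0.6, 0.244, 0.001) [0.1, 1.32, -1.26, 1.59, 1.32, 1.27, 1.64]
-1.66 (0.42, 0.343, 0.001) [-0.14, 1.28, -1.26, 1.92, 1.38, 1.19, 1.08]
-1.66 (0.427, 0.185, 0.001) [0.15, 1.25, -1.26, 2.14, 1.45, 1.14, 1.14]
```

```bash
cat >> h.py <<'E'
YAW=1.481; DN=lambda y=YAW:[np.pi,0,y]
C=np.array([.5405,-.0041]); U=np.array([np.sin(.09),np.cos(.09)])   # carrier centre, its y axis
ROD=[C+.042*U,C-.042*U]
SM=np.array([.5007,-.288]); SU=np.array([np.sin(.178),np.cos(.178)]); SH=[SM+.03*SU,SM-.03*SU]
def st(xy,z,feed=.15): bot.move_straight([xy[0],xy[1],z],feed)
def fz(): return np.array(bot.get_obs()["contact_force"])
def tcp(): return np.array(bot.get_obs()["tcp_pos"])
def lower(xy,z0,z1,f0,step=.003,lim=6,feed=.06):
    z=z0
    while z>z1+1e-6:
        z=max(z-step,z1); st(xy,z,feed)
        if fz()[2]-f0[2]>lim: return z,False
    return z,True
def say(*a):
    o=bot.get_obs();print(*a,"t",round(o["time_s"],1),"tcp",np.round(o["tcp_pos"],4),"F",np.round(o["contact_force"],1),"w",round(o["grip_width"],4),"gf",round(o["gripper_force"],1))
E
python3 - <<'E'
from h import *
bot.grip(.045)
bot.move_ptp([.45,-.25,.28],DN()); say()
bot.move_ptp([*ROD[0],.18],DN()); say()
st(ROD[0],.0785,.1); say("down")
bot.grip(.0); say("grip")
st(ROD[0],.225,.12); say("up")
for c in("top","scene"): cv2.imwrite(f"pics/{c}1.png",bot.capture(c)[:,:,::-1])
a=cv2.resize(cv2.imread("pics/top1.png")[130:260,200:330],(400,400),interpolation=3);b=cv2.resize(cv2.imread("pics/scene1.png")[130:260,200:330],(400,400),interpolation=3)
cv2.imwrite("pics/v1.png",np.hstack([a,b]))
E
```

```text
t 3.1 tcp [ 0.4491 -0.2519  0.2796] F [ 0.9 -0.5 -0.7] w 0.0449 gf 0.0
t 4.3 tcp [0.5445 0.0354 0.1801] F [-0.1  0.1  0.2] w 0.0447 gf 0.0
down t 5.5 tcp [0.5448 0.0378 0.0791] F [ 0.1 -0.8 -0. ] w 0.045 gf 0.0
grip t 5.9 tcp [0.5449 0.0378 0.0792] F [ 0.9 -0.5  5.1] w 0.0165 gf 58.6
up t 7.3 tcp [0.5437 0.0376 0.2243] F [ 0.5 -0.2 -1. ] w 0.0163 gf 58.6
```

View pics/v1.png

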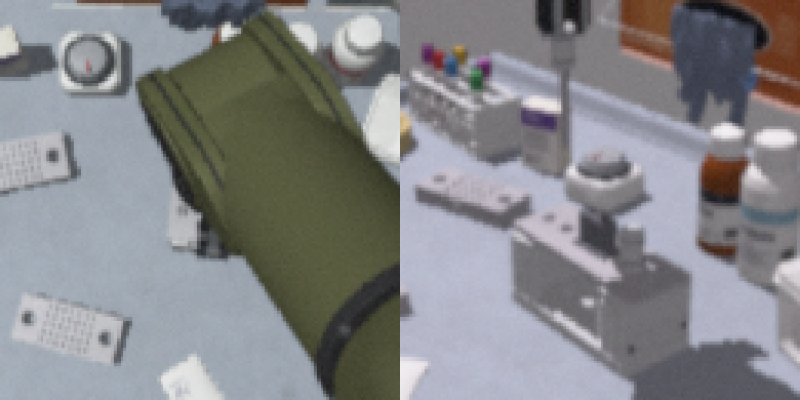

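```bash
cat >> h.py <<'E'
def insert(xy,zfree,zend,lim=7,rmax=.004,ex=None):
    """lower a held rod into a hole: guarded descent, spiral search on contact"""
    f0=fz();z,ok=lower(xy,zfree,zfree-.02,f0,.004,lim) if False else (zfree,True)
    off=[(0,0)]+[(r*np.cos(a),r*np.sin(a)) for r,n in((.0012,6),(.0024,10),(.0036,14)) for a in np.arange(n)*2*np.pi/n]
    ztop=zfree
    for i,(dx,dy) in enumerate(off):
        p=np.array(xy)+(dx,dy)
        st(p,ztop,.08)
        z,ok=lower(p,ztop,zend,f0,.004,lim)
        f=fz()-f0
        print("try",i,np.round((dx,dy),4),"z",round(z,4),"tcpz",tcp()[2].round(4),np.round(f,1))
        if ok or z<zfree-.025: return p,z,ok
        ztop=z+.006
    return p,z,False
E
python3 - <<'E'
from h import *
bot.move_ptp([*SH[0],.20],DN()); bot.hold(.2); say()
st(SH[0],.130,.12); bot.hold(.2); say("above")
p,z,ok=insert(SH[0],.130,.0805); say(p,z,ok)
E
```

```text
t 8.7 tcp [ 0.5069 -0.2567  0.2003] F [ 0.1 -0.1 -1.5] w 0.0162 gf 58.6
above t 9.6 tcp [ 0.5066 -0.2587  0.1308] F [ 0.   0.2 -1.4] w 0.0166 gf 58.6
try 0 [0 0] z 0.0805 tcpz 0.0808 [-0.5 -0.5  4.5]
[ 0.50601185 -0.25847401] 0.0805 True t 13.1 tcp [ 0.5062 -0.2586  0.0808] F [-0.4 -0.4  3.1] w 0.0164 gf 59.2
```

```bash
python3 - <<'E'
from h import *
bot.grip(.045); say("rel"); st(SH[0],.2,.2)
bot.move_ptp([*ROD[1],.17],DN()); bot.hold(.2)
st(ROD[1],.0785,.1); bot.hold(.2); say("down")
bot.grip(.0); say("grip")
st(ROD[1],.225,.12); say("up")
bot.move_ptp([*SH[1],.20],DN()); bot.hold(.2)
st(SH[1],.130,.12); bot.hold(.2); say("above")
p,z,ok=insert(SH[1],.130,.0805); say(p,z,ok)
if ok:
    bot.grip(.045); st(SH[1],.2,.2)
    for c in("top","scene"): cv2.imwrite(f"pics/{c}2.png",bot.capture(c)[:,:,::-1])
    a=cv2.resize(cv2.imread("pics/top2.png")[150:260,140:340],(800,440),interpolation=3);cv2.imwrite("pics/v2.png",a)
E
sed -i 's/top0/top2/;s/scene0/scene2/' m1.py; python3 m1.py | grep top
```

```text
rel t 13.5 tcp [ 0.506  -0.2584  0.0804] F [-0.4 -0.9  0.2] w 0.0447 gf 0.0
down t 16.6 tcp [ 0.5371 -0.046   0.079 ] F [ 0.  -0.2 -1.8] w 0.0453 gf 0.0
grip t 17.0 tcp [ 0.5371 -0.0459  0.0789] F [-0.7 -0.2  4.3] w 0.0164 gf 58.5
up t 18.4 tcp [ 0.5361 -0.046   0.2243] F [ 0.2  0.1 -0.8] w 0.0163 gf 58.6
above t 20.6 tcp [ 0.4959 -0.3178  0.1309] F [ 0.   0.5 -0.5] w 0.0163 gf 58.6
try 0 [0 0] z 0.0805 tcpz 0.0807 [ 0.2 -0.5  1.6]
[ 0.49538815 -0.31752599] 0.0805 True t 24.1 tcp [ 0.4956 -0.3176  0.0807] F [ 0.3 -0.   1.1] w 0.0163 gf 58.9
stand top [[358.8, 213.1], [377.2, 216.3]] mid [ 0.4984 -0.287 ] sep 0.0597 yaw -1.737
A top [[191.7, 185.4], [216.7, 180.2]] mid [0.6028 0.2438] sep 0.084 yaw -1.355
B top [[159.6, 235.8], [185.0, 240.8]] mid [0.4202 0.3428] sep 0.0839 yaw -1.757
C top [[208.4, 232.9], [233.5, 239.5]] mid [0.4276 0.1853] sep 0.0845 yaw -1.821
rods top [[0.5426, 0.0374], [0.5349, -0.0459]] 0.08363759631232641 -1.663749680609082
```

View pics/v2.png

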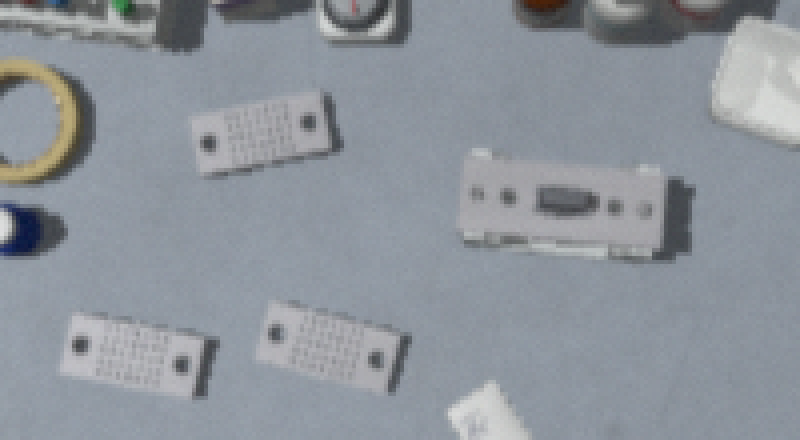

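```bash
python3 - <<'E'
from h import *
im=cv2.imread("pics/top2.png")
w=[unproj("top",blob(im,(140+(u+.5)/4-.5,150+(v+.5)/4-.5),3),.074) for u,v in((509,197),(615,207))];d=w[0]-w[1];print(np.round(w,4),np.mean(w,0),np.hypot(*d),np.arctan2(d[0],d[1]))
bot.move_ptp([*C,.16],DN()); bot.hold(.2)
st(C,.0785,.1); bot.hold(.2); say("down")
bot.grip(0); bot.hold(.2); say("grip")
st(C,.20,.08); bot.hold(.2); say("up")
L=(.415,-.12)
bot.move_ptp([*L,.12],DN(np.pi/2)); bot.hold(.3); f0=fz(); say("over")
st(L,.03,.12); print(lower(L,.03,.0105,f0,.003,6)); say("laid")
bot.grip(.045); st(L,.16,.2); say()
bot.move_ptp([.45,-.25,.25],DN())
for c in("top","scene"): cv2.imwrite(f"pics/{c}3.png",bot.capture(c)[:,:,::-1])
a=cv2.resize(cv2.imread("pics/top3.png")[180:260,240:380],(800,457),interpolation=3);cv2.imwrite("pics/v3.png",a)
E
sed -i 's/top2/top3/;s/scene2/scene3/' m1.py; python3 m1.py | grep top
```

```text
[[ 0.5445  0.039 ]
 [ 0.537  -0.0439]] [ 0.54076889 -0.00247717] 0.08326863851218705 0.09084274434006664
down t 27.9 tcp [ 0.5409 -0.0041  0.0791] F [ 0.4 -0.2  0.5] w 0.0452 gf 0.0
grip t 28.5 tcp [ 0.5409 -0.0041  0.079 ] F [-0.7 -0.5  5.4] w 0.0112 gf 58.8
up t 30.4 tcp [ 0.5403 -0.0041  0.1997] F [-0.1  0.  -2.5] w 0.0108 gf 58.6
over t 31.4 tcp [ 0.4161 -0.1194  0.1203] F [-0.2  0.8 -3.1] w 0.0111 gf 58.6
(0.0105, False)
laid t 34.2 tcp [ 0.4152 -0.1198  0.0109] F [0.3 1.1 3.4] w 0.0108 gf 59.4
t 37.4 tcp [ 0.4149 -0.12    0.1599] F [ 0.  -0.1 -0.9] w 0.0449 gf 0.0
stand top [[359.1, 213.7], [385.0, 217.0]] mid [ 0.4962 -0.3002] sep 0.0836 yaw -1.693
A top [[191.7, 185.4], [216.7, 180.2]] mid [0.6028 0.2438] sep 0.0839 yaw -1.354
B top [[159.6, 235.8], [185.0, 240.8]] mid [0.4202 0.3428] sep 0.084 yaw -1.757
C top [[208.4, 233.0], [233.5, 239.5]] mid [0.4276 0.1853] sep 0.0845 yaw -1.82
rods top [[0.5426, 0.0374], [0.5349, -0.0459]] 0.08363759631232641 -1.663749680609082
```

View pics/v3.png

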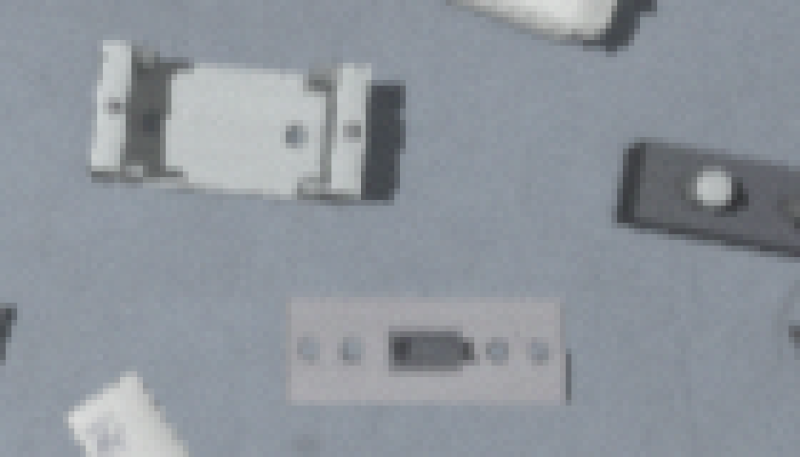

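```bash
cat > m2.py <<'E'
from h import *
f=lambda u,v:np.array((240+(u+.5)/5.714-.5,180+(v+.5)/5.714-.5))
im=cv2.imread("pics/top3.png")
b=[f(150,122),f(293,134)]; b2=[blob(im,p,2.5) for p in b]
w=[unproj("top",p,.012) for p in b2];print("base",np.round(w,4).tolist(),np.mean(w,0).round(4),np.hypot(*(w[0]-w[1])))
w=[unproj("top",f(*p),.079) for p in((115,106),(352,130))];print("pins",np.mean(w,0).round(4),np.hypot(*(w[0]-w[1])))
# wall outer/inner edges: brightness profile along the carrier axis at z=.068, averaged across x offsets
g=im.astype(np.float32).mean(2)
V=np.array([U[1],-U[0]])
s=np.arange(-.085,.0851,.0015)
pr=[]
for a in s:
    v=[]
    for x in np.arange(-.022,.023,.004):
        if abs(x)<.008: continue
        p=proj("top",[*(C+a*U+x*V),.068]);v.append(cv2.getRectSubPix(g,(1,1),(float(p[0]),float(p[1])))[0,0])
    pr.append(np.mean(v))
for a,v in zip(s,pr):
    if abs(a)>.05: print(round(a*1000,1),int(v),end="; ")
E
python3 m2.py
```

```text
base [[0.5448, 0.0403], [0.5373, -0.043]] [ 0.541  -0.0014] 0.08357746723746588
pins [ 0.5397 -0.0039] 0.13002535148807404
-85.0 73; -83.5 73; -82.0 73; -80.5 74; -79.0 75; -77.5 77; -76.0 86; -74.5 105; -73.0 132; -71.5 159; -70.0 177; -68.5 183; -67.0 188; -65.5 189; -64.0 191; -62.5 193; -61.0 195; -59.5 194; -58.0 191; -56.5 169; -55.0 144; -53.5 135; -52.0 134; -50.5 145; 50.0 92; 51.5 92; 53.0 92; 54.5 97; 56.0 103; 57.5 126; 59.0 155; 60.5 174; 62.0 186; 63.5 191; 65.0 194; 66.5 196; 68.0 199; 69.5 200; 71.0 201; 72.5 199; 74.0 186; 75.5 171; 77.0 161; 78.5 153; 80.0 151; 81.5 150; 83.0 150; 84.5 150;
```

```bash
cat >> h.py <<'E'
CAS={"A":[(191.7,185.4),(216.7,180.2)],"B":[(159.6,235.8),(185.0,240.8)],"C":[(208.4,233.0),(233.5,239.5)]}
CP=np.array([.5408,-.0028])
def cas(n,im):
    w=[unproj("top",blob(im,p,3.5),.018) for p in CAS[n]];d=w[0]-w[1];m=(w[0]+w[1])/2;sep=np.hypot(*d);u=d/sep
    g=im.astype(np.float32).mean(2);V=np.array([u[1],-u[0]]);s=np.arange(-.066,.0661,.001)
    pr=np.array([np.mean([cv2.getRectSubPix(g,(1,1),tuple(map(float,proj("top",[*(m+a*u+x*V),.018]))))[0,0] for x in np.arange(-.018,.019,.004)]) for a in s])
    gr=np.abs(np.gradient(cv2.GaussianBlur(pr[None],(0,0),1.5)[0]));e=[]
    for sg in(-1,1):
        k=(s*sg>.045)&(s*sg<.064);e.append((s[k]*gr[k]**2).sum()/(gr[k]**2).sum())
    return m,np.arctan2(u[1],u[0]),sep,e
def pick_place(n,k,im):
    m,y,sep,e=cas(n,im);print(n,m.round(4),round(y,3),"sep",sep.round(4),"ends",np.round(e,4))
    if abs(sep-.084)>.002: print("MOVED?");return False
    bot.grip(.062)
    bot.move_ptp([*m,.10],DN(y)); bot.hold(.2); st(m,.0005,.12); bot.hold(.15); bot.grip(.0); bot.hold(.1); say("held")
    st(m,.15,.2); bot.move_ptp([*CP,.15],DN()); bot.hold(.2); f0=fz(); st(CP,.078,.12); say("above")
    zt=.0125+.018*k
    for dy in(0,.0012,-.0012,.0024,-.0024):
        p=CP+dy*U
        z,ok=lower(p,.078,zt,f0,.004,8); print(dy,z,ok,np.round(fz()-f0,1))
        if ok or z<zt+.003: break
        st(p,.078,.1)
    else: return False
    say("down"); bot.grip(.06); st(p,.16,.2); return True
E
python3 - <<'E'
from h import *
im=bot.capture("top")
for n in "AB":
    m,y,sep,e=cas(n,im);print(n,m.round(4),round(y,3),sep.round(4),np.round(e,4))
print(pick_place("C",0,im)); im=bot.capture("top"); say()
cv2.imwrite("pics/top4.png",im[:,:,::-1]);cv2.imwrite("pics/scene4.png",bot.capture("scene")[:,:,::-1])
for n in "AB":
    m,y,sep,e=cas(n,im);print(n,m.round(4),round(y,3),sep.round(4),np.round(e,4))
a=cv2.resize(cv2.imread("pics/top4.png")[130:260,140:340],(400,260),interpolation=3);b=cv2.resize(cv2.imread("pics/scene4.png")[170:270,200:330],(400,260),interpolation=3)
cv2.imwrite("pics/v4.png",np.hstack([a,b]))
E
```

```text
A [0.6029 0.2438] 1.787 0.0839 [-0.0562  0.0497]
B [0.4202 0.3428] 1.385 0.084 [-0.0558  0.051 ]Traceback (most recent call last):
  File "<stdin>", line 5, in <module>
  File "h.py", line 54, in pick_place
    m,y,sep,e=cas(n,im);print(n,m.round(4),round(y,3),"sep",sep.round(4),"ends",np.round(e,4))
              ~~~^^^^^^
  File "h.py", line 48, in cas
    pr=np.array([np.mean([cv2.getRectSubPix(g,(1,1),tuple(map(float,proj("top",[*(m+a*u+x*V),.018]))))[0,0] for x in np.arange(-.018,.019,.004)]) for a in s])
                                                                    ~~~~^^^^^^^^^^^^^^^^^^^^^^^^^^^
  File "h.py", line 4, in proj
    k=bot.calibration(c);T=np.linalg.inv(np.array(k["cam_to_world"]));p=T[:3,:3]@np.array(P)+T[:3,3];q=np.array(k["intrinsics"])@p;return q[:2]/q[2]
ValueError: time passes only in moves, steps and waits
```

```bash
python3 - <<'E'
s=open("h.py").read()
s=s.replace('def proj(','import functools\n@functools.lru_cache(None)\ndef cal(c):\n    k=bot.calibration(c);return {a:np.array(b) for a,b in k.items()}\ndef proj(',1)
s=s.replace('k=bot.calibration(c);T','k=cal(c);T').replace('k=bot.calibration(c);M','k=cal(c);M')
s=s.replace("for x in np.arange(-.018,.019,.004)]) for a in s])","for x in (-.02,-.0175,-.015,-.0125,.0125,.015,.0175,.02)]) for a in s])")
open("h.py","w").write(s)
E
cat > t.py <<'E'
from h import *
im=bot.capture("top")
for n in "ABC":
    m,y,sep,e=cas(n,im);print(n,m.round(4),round(y,3),sep.round(4),np.round(e,4))
E
python3 t.py
```

```text
A [0.6029 0.2438] 1.788 0.0839 [-0.0565  0.0541]
B [0.4202 0.3428] 1.385 0.084 [-0.056   0.0541]
C [0.4276 0.1854] 1.32 0.0845 [-0.0568  0.0536]
```

```bash
sed -i 's/return m,np.arctan2/return m-.0006*u,np.arctan2/' h.py; cat > go.py <<'E'
import sys
from h import *
n,k,rest=sys.argv[1],int(sys.argv[2]),sys.argv[3]
im=bot.capture("top")
print(pick_place(n,k,im))
if k<2: bot.move_ptp([.5,-.2,.2],DN())
im=bot.capture("top"); say()
cv2.imwrite(f"pics/top4{k}.png",im[:,:,::-1]);cv2.imwrite(f"pics/scene4{k}.png",bot.capture("scene")[:,:,::-1])
for c in rest.strip("-"):
    m,y,sep,e=cas(c,im);print(c,m.round(4),round(y,3),sep.round(4),np.round(e,4))
a=cv2.resize(cv2.imread(f"pics/top4{k}.png")[140:260,140:340],(400,260),interpolation=3);b=cv2.resize(cv2.imread(f"pics/scene4{k}.png")[170:270,200:330],(400,260),interpolation=3)
cv2.imwrite(f"pics/v4{k}.png",np.hstack([a,b]))
E
python3 go.py C 0 AB
```

```text
C [0.4275 0.1848] 1.32 sep 0.0846 ends [-0.0568  0.0533]
held t 42.4 tcp [0.4275 0.1848 0.0005] F [ 0.6 -0.3  0.2] w -0.0002 gf 0.0
above t 45.1 tcp [ 0.5413 -0.0024  0.0785] F [ 0.2 -0.4  0.3] w 0.0003 gf 0.0
0 0.0125 True [ 0.5 -0.9 -0.9]
down t 49.4 tcp [ 0.5408 -0.0028  0.0125] F [ 0.5 -0.7 -0.4] w -0.0003 gf 0.0
True
t 51.7 tcp [ 0.5006 -0.1973  0.1997] F [ 0.   0.6 -0.1] w 0.06 gf 0.0
A [0.603  0.2432] 1.787 0.0839 [-0.0566  0.054 ]
B [0.4201 0.3422] 1.385 0.0839 [-0.0561  0.0542]
```

View pics/v40.png

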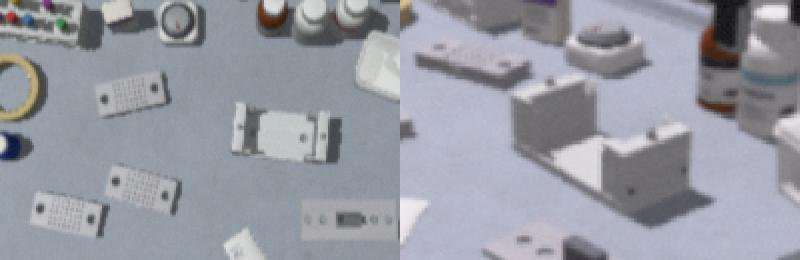

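```bash
sed -i 's/"C":\[(208.4,233.0),(233.5,239.5)\]/"C":[(198.5,224),(223.5,230)]/; s/bot.hold(.1); say("held")/bot.hold(.1); say("held")\n    if bot.get_obs()["grip_width"]<.04: print("MISSED"); st(m,.15,.2); return False/' h.py; python3 go.py C 0 AB
```

```text
C [0.4584 0.222 ] 1.315 sep 0.0832 ends [-0.0561  0.0546]
held t 55.7 tcp [0.4584 0.2221 0.0005] F [-0.3 -0.2  0.1] w 0.0002 gf 0.0
MISSED
False
t 58.2 tcp [ 0.5005 -0.1982  0.2   ] F [-0.5  0.1  0.4] w 0.0001 gf 0.0
A [0.603  0.2433] 1.788 0.0839 [-0.0566  0.0541]
B [0.4201 0.3422] 1.385 0.0841 [-0.056   0.0544]
```

View pics/v40.png

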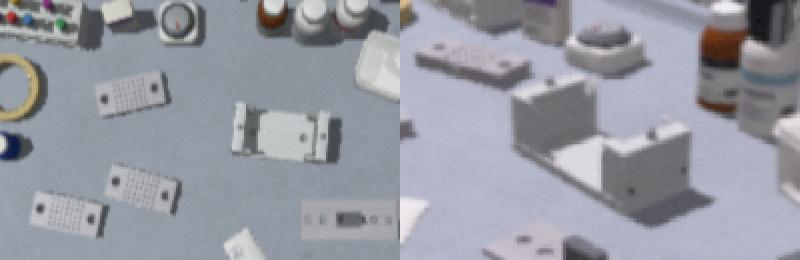

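```bash
python3 - <<'E'
from h import *
im=bot.capture("top"); m,y,sep,e=cas("C",im);print(m.round(4),y,sep)
bot.grip(.062)
bot.move_ptp([*m,.10],DN(y)); bot.hold(.2)
P=[bot.capture(c) for c in("top","scene")]
st(m,.0005,.12); bot.hold(.15); say("pre"); P+=[bot.capture(c) for c in("top","scene")]
cv2.imwrite("pics/v5.png",np.vstack([np.hstack([cv2.resize(P[i][130:260,140:340],(400,260),interpolation=3),cv2.resize(P[i+1][140:270,130:330],(400,260),interpolation=3)]) for i in(0,2)])[:,:,::-1])
E
```

```text
[0.4584 0.222 ] 1.3147720928966473 0.08319341233997524
pre t 62.0 tcp [0.4588 0.2223 0.0012] F [0.5 0.3 0.3] w 0.0621 gf 0.0
```

View pics/v5.png

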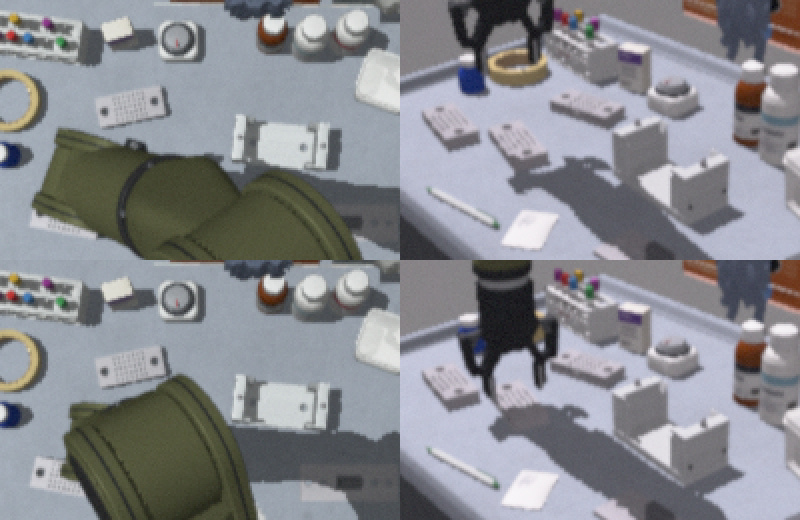

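```bash
python3 - <<'E'
from h import *
t=tcp(); print("tcp px",proj("scene",t),proj("scene",t+[0,0,.019]), "cassette C top px", proj("scene",[.4584,.222,.018]))
u=np.array([np.cos(1.315),np.sin(1.315)]);V=np.array([u[1],-u[0]])
for s in(-1,1): print("finger tip px",proj("scene",[*(t[:2]+s*.031*V),.005]))
for w in(.055,.05,.046,.042):
    bot.grip(w); say(w)
im=bot.capture("scene"); a,b=proj("scene",t).astype(int)
cv2.imwrite("pics/v6.png",cv2.resize(im[b-60:b+30,a-60:a+60],(800,600),interpolation=3)[:,:,::-1])
E
```

```text
tcp px [188.29815044 214.61076945] [187.6729491  208.82942022] cassette C top px [187.65852631 209.50431698]
finger tip px [177.69263315 216.13709275]
finger tip px [198.38568852 210.73927785]
0.055 t 62.3 tcp [0.4585 0.222  0.0006] F [ 0.   0.8 -0.4] w 0.0552 gf 0.0
0.05 t 62.5 tcp [0.4584 0.222  0.0005] F [1.  0.8 0.6] w 0.0497 gf 0.0
0.046 t 62.7 tcp [0.4583 0.222  0.0005] F [ 0.3 -0.1  0.2] w 0.0459 gf 0.0
0.042 t 63.0 tcp [0.4584 0.2221 0.0005] F [0.  0.1 0.3] w 0.0421 gf 0.0
```

View pics/v6.png

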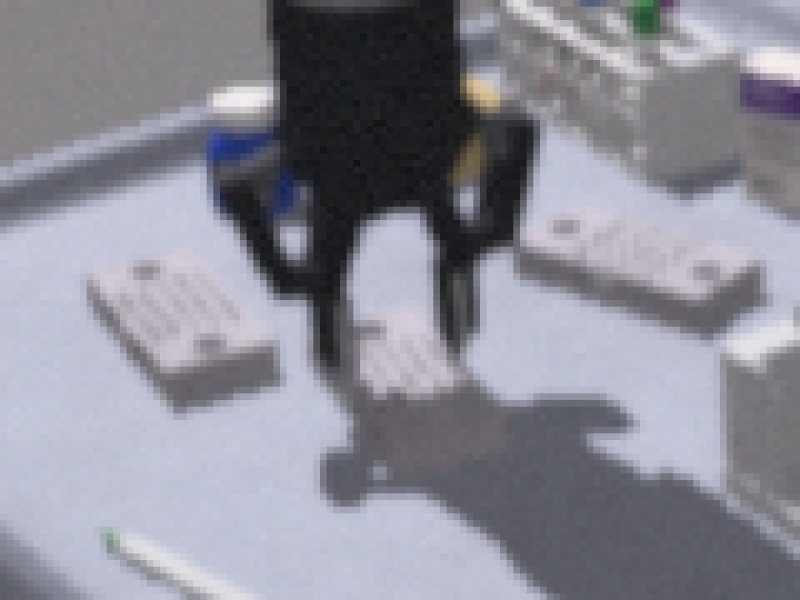

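```bash
python3 - <<'E'
from h import *
bot.grip(.062); t=tcp()[:2]; st(t,.06,.2)
bot.grip(0); bot.hold(.1); f0=fz()
print(lower(t,.045,-.004,f0,.003,5,.08)); say("touch")
st(t,.06,.2)
im=bot.capture("scene"); a,b=proj("scene",[*t,.06]).astype(int); print(a,b)
cv2.imwrite("pics/v7.png",cv2.resize(im[b-40:b+50,a-60:a+60],(800,600),interpolation=3)[:,:,::-1])
E
```

```text
(-0.004, True)
touch t 68.9 tcp [ 0.4584  0.2221 -0.0038] F [-0.5  0.5  4.4] w 0.0005 gf 1.7
186 196
```

View pics/v7.png

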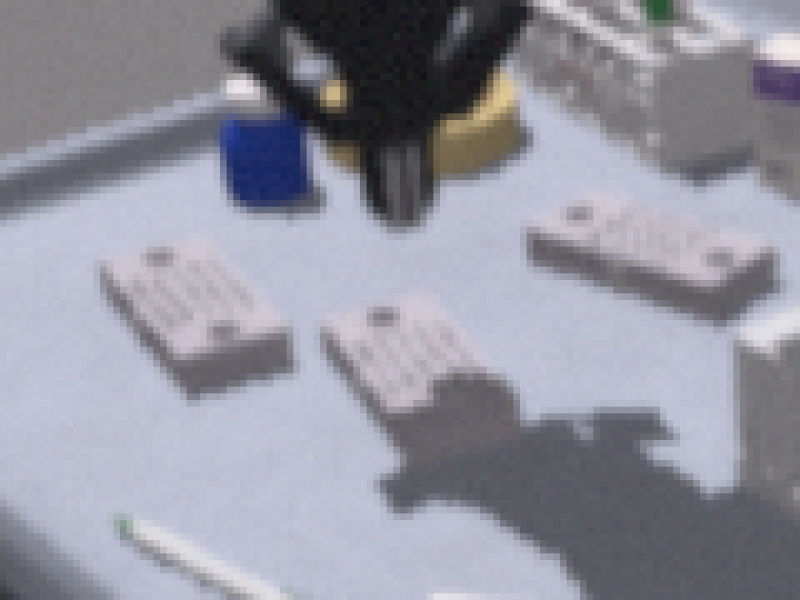

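```bash
python3 - <<'E'
s=open("h.py").read()
s=s.replace('st(m,.0005,.12); bot.hold(.15)','st(m,.01,.15); f0=fz(); print(lower(m,.01,-.017,f0,.005,6,.1)); bot.hold(.1)')
s=s.replace('st(CP,.078,.12); say("above")','st(CP,.056,.12); say("above")').replace('zt=.0125+','zt=-.0045+').replace('lower(p,.078,zt','lower(p,.056,zt').replace('st(p,.078,.1)','st(p,.056,.1)')
open("h.py","w").write(s)
s=open("go.py").read()
s=s.replace('im=bot.capture("top")\nprint','if k==0: bot.move_ptp([.5,-.2,.2],DN())\nim=bot.capture("top")\nprint')
open("go.py","w").write(s)
E
python3 go.py C 0 AB
```

```text
C [0.4584 0.222 ] 1.315 sep 0.0832 ends [-0.0561  0.0545]
(-0.017, True)
held t 76.2 tcp [ 0.4586  0.2221 -0.0164] F [ 0.1 -0.6  6.4] w 0.0482 gf 62.5
above t 79.3 tcp [ 0.5414 -0.0025  0.0566] F [-0.5  0.4 -2.2] w 0.0482 gf 62.1
0 -0.0045 True [ 0.8 -0.4  1.4]
down t 83.3 tcp [ 0.5408 -0.0028 -0.0044] F [ 0.3  0.2 -0.2] w 0.0484 gf 62.3
True
t 85.4 tcp [ 0.5006 -0.1973  0.1997] F [-0.3  0.3 -0.4] w 0.06 gf 0.0
A [0.603  0.2432] 1.788 0.0839 [-0.0565  0.054 ]
B [0.4201 0.3422] 1.385 0.084 [-0.0561  0.054 ]
```

View pics/v40.png

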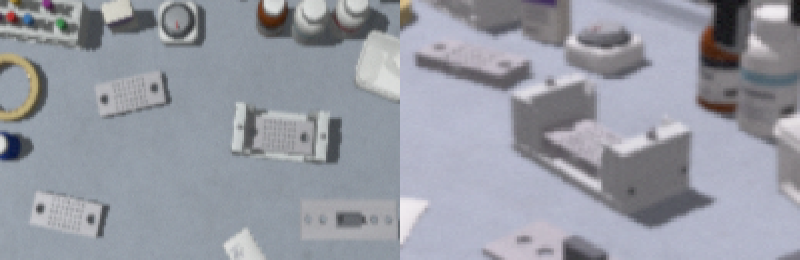

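```bash
python3 go.py A 1 B && python3 go.py B 2 -
```

```text
A [0.603  0.2432] 1.787 sep 0.0839 ends [-0.0565  0.0541]
(-0.017, True)
held t 90.3 tcp [ 0.6033  0.2435 -0.0164] F [ 0.  -0.7  5. ] w 0.0483 gf 63.4
above t 93.4 tcp [ 0.5414 -0.0025  0.0565] F [ 0.1 -0.2 -1.8] w 0.0479 gf 62.7
0 0.013499999999999998 True [-0.1 -0.   0.5]
down t 96.2 tcp [ 0.541  -0.0027  0.0136] F [-0.6  0.4 -1. ] w 0.0479 gf 62.8
True
t 98.2 tcp [ 0.5006 -0.1973  0.1997] F [0.2 0.9 0.1] w 0.0601 gf 0.0
B [0.4201 0.3422] 1.384 0.084 [-0.0561  0.0543]
B [0.4201 0.3422] 1.385 sep 0.084 ends [-0.0561  0.0541]
(-0.017, True)
held t 103.5 tcp [ 0.4202  0.3423 -0.0165] F [-0.2 -1.4  6.3] w 0.0484 gf 62.7
above t 107.0 tcp [ 0.5414 -0.0025  0.0566] F [-0.8  0.4 -2.3] w 0.0481 gf 62.1
0 0.0315 True [ 0.2 -0.1  1. ]
down t 108.7 tcp [ 0.5408 -0.0028  0.0316] F [-0.5 -0.4 -1. ] w 0.0482 gf 62.2
True
t 109.8 tcp [ 0.5398 -0.0033  0.1587] F [-0.1  0.8 -0.6] w 0.0599 gf 0.0
```

```bash
cat > cov.py <<'E'
from h import *
L=(.415,-.12)
bot.grip(.045)
bot.move_ptp([*L,.10],DN(np.pi/2)); bot.hold(.2); f0=fz(); st(L,.02,.15); print(lower(L,.02,-.004,f0,.005,5,.1)); bot.hold(.1)
bot.grip(0); bot.hold(.1); say("grip")
st(L,.14,.15); bot.move_ptp([*C,.14],DN()); bot.hold(.3); f0=fz(); st(C,.078,.12); bot.hold(.1); say("above")
for dx,dy in((0,0),(0,.0015),(0,-.0015),(.0015,0),(-.0015,0)):
    p=C+dy*U+dx*np.array([U[1],-U[0]])
    st(p,.078,.1); z,ok=lower(p,.078,.0635,f0,.003,8); print(dx,dy,z,ok,np.round(fz()-f0,1))
    if ok or z<.067: break
say("seated?")
E
python3 cov.py
```

```text
(-0.004, True)
grip t 113.7 tcp [ 0.415  -0.12   -0.0037] F [-1.   0.   5.9] w 0.0126 gf 59.3
above t 116.6 tcp [ 0.5413 -0.0039  0.0789] F [ 0.4  0.2 -1.5] w 0.0127 gf 58.5
0 0 0.0635 True [-3.3 -0.1  6.9]
seated? t 118.1 tcp [ 0.5409 -0.004   0.0644] F [-2.3 -1.   5. ] w 0.0124 gf 59.5
```

```bash
cat > rod.py <<'E'
import sys
from h import *
i=int(sys.argv[1])
bot.grip(.045); st(tcp()[:2],.17,.25)
bot.move_ptp([*SH[i],.14],DN()); bot.hold(.2)
if i==0: cv2.imwrite("pics/top5.png",bot.capture("top")[:,:,::-1]); cv2.imwrite("pics/scene5.png",bot.capture("scene")[:,:,::-1])
f0=fz(); st(SH[i],.085,.15); print(lower(SH[i],.085,.065,f0,.005,5,.1)); bot.hold(.15)
bot.grip(0); bot.hold(.1); say("grip")
st(SH[i],.19,.12); bot.move_ptp([*ROD[i],.19],DN()); bot.hold(.2); st(ROD[i],.140,.12); bot.hold(.2); say("above")
p,z,ok=insert(ROD[i],.140,.0625); say(p,z,ok)
E
python3 rod.py 0
python3 - <<'E'
import sys; sys.path.insert(0,".")
from h import *
im=cv2.imread("pics/top5.png")
w=[unproj("top",blob(im,proj("top",[*r,.074]),3),.074) for r in ROD];d=w[0]-w[1];print(np.round(w,4),np.hypot(*d),np.arctan2(d[0],d[1]))
E
```

```text
(0.065, True)
grip t 122.5 tcp [ 0.5063 -0.2585  0.0652] F [ 0.8 -0.5  1. ] w 0.0179 gf 58.5
above t 125.8 tcp [0.5449 0.0379 0.1408] F [ 0.8 -0.4 -0.2] w 0.018 gf 58.5
try 0 [0 0] z 0.0625 tcpz 0.0634 [-2.4 -0.   7.7]
[0.5442749  0.03773001] 0.0625 False t 131.1 tcp [0.5444 0.0377 0.0634] F [-1.7 -0.4  7.5] w 0.0177 gf 59.5
[[ 0.5438  0.0395]
 [ 0.5365 -0.044 ]] 0.08387434301539215 0.08753595274762109
```

```bash
python3 rod.py 1 && python3 - <<'E'
from h import *
t=tcp(); print(t)
if t[2]<.0645:
    bot.grip(.045); st(t[:2],.17,.2); bot.move_ptp([.45,-.25,.25],DN()); say()
    a=bot.capture("top");b=bot.capture("scene")
    cv2.imwrite("pics/v9.png",np.hstack([cv2.resize(a[180:225,245:320],(400,300),interpolation=3),cv2.resize(b[180:260,225:305],(400,300),interpolation=3)])[:,:,::-1])
E
```

```text
(0.065, True)
grip t 135.7 tcp [ 0.4956 -0.3175  0.0652] F [0.3 1.1 1.9] w 0.0183 gf 58.5
above t 138.9 tcp [ 0.5374 -0.0458  0.1408] F [-0.  -0.4 -0.7] w 0.018 gf 58.5
try 0 [0 0] z 0.0625 tcpz 0.0634 [-2.2 -0.1  7.8]
[ 0.5367251  -0.04593001] 0.0625 False t 144.2 tcp [ 0.5368 -0.046   0.0634] F [-2.2 -0.5  7. ] w 0.0179 gf 59.4
[ 0.53681412 -0.04595636  0.06336285]
t 146.2 tcp [ 0.4504 -0.2484  0.2494] F [0.1 1.2 0.5] w 0.0448 gf 0.0
```

View pics/v9.png

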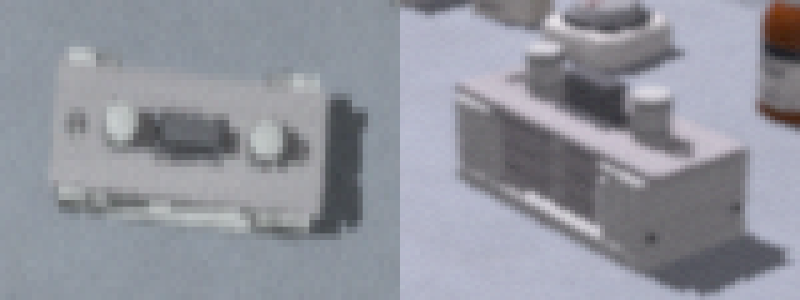

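The last picture shows the cover flat on the wall tops, both rod heads resting on it (about pixels 122,125 and 267,142 in the top view), and the stacked cassettes visible inside the carrier.

```bash
python3 -c "
from workcell import bot
print(bot.finish_job())"
```

```text
the job is handed in; nothing more can be done
None
```

The job is handed in at about 146 s: all three cassettes are stacked flat in the carrier, the cover is seated on its pins, both rods are pushed home with heads on the cover, and the bottles and timer were not touched; no verdict came back from the judging call.

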